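# Step an indexed turntable back one notch

## Robot

A 6-joint arm with a two-finger parallel gripper is mounted at the origin on a cart in front of the work surface, level with it; the furniture and walls round the work are solid. World frame = base frame: x ahead of the robot, y to its left, z up, the work surface at z = 0. Lengths are in m, angles in rad, forces in N, time in s.
With the tool pointing down it reaches from about 0.25 to 0.725 m from the base axis. Payload 9.7 kg.
Tool frame: the origin (TCP) lies between the finger pads; the fingertips stand 25 mm ahead of it and the grasp point (between the pads) lies 6 mm ahead of it; z points along the fingers, y is the direction in which the jaws open and shut (so a half turn about z gives the same grasp; the last joint's range is limited). The gripper opens to 85 mm and grips with 20 to 120 N. Pads are 22 mm wide; open, the fingers measure 114 mm over their backs; the gripper's body (76 mm by 85 mm) begins 54 mm behind the grasp point. The pads swing forward as they close: fully open they stand 13 mm farther back than shut.
Start: joints at [1.216, 0.087, 0.176, 1.66, 0, 1.571], TCP at [0.191, 0.516, 0.256] pointing down, gripper open.
Joint ranges: [-3.13, 3.13], [-0.85, 1.81], [-1.15, 1.24], [-2.2, 2.28], [-1.44, 1.52], [-3.14, 3.14]. Speed limits (rad/s): [2.22, 2.22, 2.57, 3.14, 3.14, 3.14].

## Interface

Orientations are given as a unit quaternion [w, x, y, z].
In Python, from rig import manip gives the robot as it stands. The module is installed in compiled form; this text tells all that it offers.
- The arm moves only by the tool servo_tool, never from a script. Its argument "steps" is a list of rows, each a list of 7 numbers: the shift along the tool's x, y, z as a fraction of full scale, then the turn, a rotation vector about the tool's x, y, z as a fraction of full scale, then the gripper's target within -1 to 1 (shut at 1, half-way at 0, fully open at -1). In form: [[x, y, z, wx, wy, wz, grip], ...]. A call has 1 to 8 rows; each row is the pose to reach, as a shift and turn from the pose measured when the call began, along the tool's axes at that moment, turning the shorter way round; what a row does not reach only later rows make up. Full scale, the value 1, is 0.2 m for a shift and pi rad for a turn. A row lasts 1/10 s, in which the tool goes at most 50 mm and 8.59 degrees, less where a joint would pass 70% of its speed; a pose out of reach is approached as far as the arm can. A call with a number of a shift or a turn outside -1 to 1 is refused whole. A call with a gripper value outside its range is refused whole. The fingers move at their own pace and stop on an object; "force" is the grip in N (left out, the last holds). Time passes only in rows, so rows that repeat a pose let the fingers close. It gives the time, the measured TCP pose, the force and the opening at its end, in the units of the state.
- manip.get_state(): the state, without advancing time (a new reading comes with each control period).
- manip.get_image(name): name is "scene" or "top" or "wrist"; returns (picture, depth): 420x560x3 uint8, red, green, blue; 420x560 float32, m along the optical axis (not along the pixel's ray), 0 where there is no reading.
- manip.camera_info(name): a dict with "fovy" (degrees; the focal length in pixels is half the picture's height over the tangent of half this angle, whatever the lens; pixels are square), "cx", "cy" (the principal point, pixels), "D" ([k1, k2, p1, p2, k3] as OpenCV has them; the pictures are not rectified), "eye" and "attitude" of the camera in the world. Camera axes: x right, y down, z forward; pixel columns grow to the right and rows downward; lengths in m; the calibration is good to about 2 mm. A picture is of the moment at which its call begins: read the wrist's pose just before it. camera_info takes no time and is no camera call; for the wrist camera it gives the pose at the moment of the call.
- manip.close_job(): hands the job in, once; it reports no verdict.
The state is a dict: "clock": time; "joint_positions": joint angles; "qd": joint speeds; "tau": joint torques, N m; "eef_pos": TCP position; "tcp_rot": TCP orientation; "force": force on the tool from outside, world axes, zero at the start; "moment": the same for the moment, N m; "width": finger opening in m.
Only numpy, scipy, OpenCV 4.12 (cv2) and the standard library are available. Lean on these libraries where they do the work, as an engineer would, in place of code of your own. Each camera call takes 0.05 s, during which the arm holds its last target.

## Task

The decorating turntable has been stepped one notch too far. Just by pushing with a fingertip (nothing needs gripping), swing its ratchet pawl up and right back so that it stays out of the teeth, push the turntable by one of its upright pegs one notch clockwise (seen from above), then tip the pawl forward again so that it drops fully into the next notch. Do not lift or shove the turntable, let the little bowl stay standing on its middle, and leave the other things alone.

Things in the scene. Friction and masses are not known exactly. Their poses are not given: they have to be found in the camera images.
- turntable: low round decorating turntable, 220 mm across, standing loose on the range top (3.5 kg; slides under a hard push). Origin on the wheel's axis at the underside of the foot; z up; the pawl and its bracket stand on its -y side. A pale wooden deck (180 mm across, top 50 mm above the origin) has a metal rim with ten saw teeth, one every 36 degrees (0.628 rad), tops 58 mm above the origin
- wheel (a joint): turn of deck, rim and pegs about the vertical axis, rad; grows CLOCKWISE seen from above (backward, the way the pawl blocks); stays where it is left. A steep tooth face meets the pawl's nose at 0, the next at 0.628. The nose is narrower than its notch: the wheel starts between -0.20 and -0.02; from 0.40 to 0.61 (best 0.50) the pawl drops freely into the next notch
- pawl (a joint): swing of the steel pawl about its level hinge, rad: 0 seated in a notch, grows as the nose rises and the ball goes outward, away from the wheel; 1.48 thrown right back on its rest. Light (80 g) and weighted: short of about 0.6 it falls back to 0 by its own weight, past that it falls outward to 1.48 and stays
- pawl_hinge (a point): middle of the pawl's hinge, 150 mm from the wheel's axis along the turntable's -y, 80 mm above its origin, between two cheeks (30 mm over both, rising 11 mm above it). The pawl is an L: a flat arm (14 mm wide, 8 mm thick) reaches 54 mm from the hinge toward the wheel, its nose at the end; a thin stem with a ball stands up at the hinge, square to the arm
- pawl_ball (a point): centre of the ball (18 mm across) on the pawl's stem, 50 mm from the hinge, straight above it while seated: pushed level, away from the wheel, it swings the pawl back. Thrown back, the stem lies level, pointing away from the wheel, and the arm stands upright: pushing the upright arm toward the wheel tips the pawl forward again
- pawl_nose (a point): lower tip of the pawl's nose (10 mm wide along the rim), 50 mm from the hinge toward the wheel and 33 mm below the arm's middle while seated
- peg0 (a point): top centre of an upright steel peg on the deck, 14 mm across (22 mm at its foot), 45 mm tall above the deck, 74 mm from the axis; on the side of the wheel opposite the pawl at the start. The microwave hangs over the back of the range: keep the hand low while it is beyond x = 0.48 m
- peg1 (a point): top centre of a like peg, 120 degrees counter-clockwise from peg0
- peg2 (a point): top centre of a like peg, 120 degrees clockwise from peg0
- bowl: small white bowl with dark lozenges, 73 x 91 x 46 mm, standing loose on the middle of the deck; origin at the centre of its underside; it rides round with the deck
- salt: salt grinder, 54 x 54 x 136 mm, bystander; origin at the centre of its underside
- pepper: pepper grinder, 54 x 54 x 136 mm, bystander; origin at the centre of its underside
- timer: white kitchen timer, 66 x 66 x 60 mm, bystander; origin at the centre of its underside
- shaker: glass shaker, 44 x 44 x 90 mm, bystander; origin at the centre of its underside
- teaspoon: teaspoon lying on the range, 139 x 30 x 10 mm, bystander; origin at the centre of its underside
Mind the look-alikes: they are no part of the job. What is shaped like the bowl but yellow is not meant.

How it is judged:
By the outcome, as a careful person would: the job done as asked, in the order asked, and still so for the second after the job is handed in, with the robot touching nothing.
It also fails if it takes over 45 s, if anything falls off the work surface, if the arm or the gripper's body presses on something with over 40 N, if the wrist force passes 120 N, or if a joint passes its speed limit or range.

## Working session

There is one attempt and no reset: what is moved stays moved. The work goes in short steps, Python scripts to look and compute and a tool call to move; the robot and the scene stay as the last step left them, time stands still between calls to the robot, and variables do not carry over. Pictures are saved under pics/ and viewed, and the job is handed in when it is done.

Besides the shell and the picture viewer there is one more tool, called after "Request:" as name([rows], argument=value, ...), one row to a line, values as JSON. servo_tool: Moves the arm, as the interface text tells. Shift numbers are shares of 0.2 m and turn numbers shares of pi rad, none past 1 either way. Its arguments: {"type":"object","properties":{"steps":{"type":"array","items":{"type":"array","items":{"type":"number","minimum":-1,"maximum":1}}},"force":{"type":"number"}},"required":["steps"]}

```bash
mkdir -p pics
cat > h.py <<'E'
import numpy as np, cv2
from rig import manip
from scipy.spatial.transform import Rotation as R
def cam(n):
    i=manip.camera_info(n); f=210/np.tan(np.radians(i['fovy'])/2)
    K=np.array([[f,0,i['cx']],[0,f,i['cy']],[0,0,1]]); return i,K
def rot(a):
    a=np.array(a,float)
    if a.shape==(3,3): return a
    return R.from_quat([a[1],a[2],a[3],a[0]]).as_matrix()
def ray(n,uv,ck=None):
    i,K=ck or cam(n); p=cv2.undistortPoints(np.array(uv,float).reshape(-1,1,2),K,np.array(i['D'],float)).reshape(-1,2)
    return np.array(i['eye']), np.c_[p,np.ones(len(p))]@rot(i['attitude']).T
def onz(n,uv,z,ck=None):
    e,d=ray(n,uv,ck); return e+d*((z-e[2])/d[:,2])[:,None]
def withd(n,uv,D,ck=None):
    e,d=ray(n,uv,ck); uv=np.array(uv).reshape(-1,2); z=D[uv[:,1].astype(int),uv[:,0].astype(int)]; return e+d*z[:,None]
def proj(n,P,ck=None):
    i,K=ck or cam(n); Rm=rot(i['attitude']); c=(np.array(P).reshape(-1,3)-np.array(i['eye']))@Rm
    return cv2.projectPoints(c,np.zeros(3),np.zeros(3),K,np.array(i['D'],float))[0].reshape(-1,2)
def save(n,name):
    ck=cam(n);im,D=manip.get_image(n); cv2.imwrite(f'pics/{name}.png',im[:,:,::-1]); np.save(f'pics/{name}.npy',D); return im,D,ck
E
python3 - <<'E'
from h import *
for n in ['scene','top','wrist']:
    save(n,n+'0'); print(n,manip.camera_info(n))
print(manip.get_state())
E
```

```text
scene {'fovy': 48.6321005281979, 'cx': 274.4643463747041, 'cy': 209.87969599893256, 'D': array([-0.0601094,  0.       ,  0.       ,  0.       ,  0.       ]), 'eye': array([ 0.0625726 , -0.8803326 ,  0.57375081]), 'attitude': array([-0.52290934,  0.81538886, -0.21334675,  0.12723991])}
top {'fovy': 51.54251039132325, 'cx': 286.5473543515966, 'cy': 207.45795001401245, 'D': array([-0.12325209,  0.        ,  0.        ,  0.        ,  0.        ]), 'eye': array([ 0.38648791, -0.0111543 ,  1.25586199]), 'attitude': array([ 0.03895227, -0.70596115,  0.70605344, -0.0398762 ])}
wrist {'fovy': 60.281285698824206, 'cx': 278.5309569378959, 'cy': 209.42745321362477, 'D': array([-0.06464742,  0.        ,  0.        ,  0.        ,  0.        ]), 'eye': array([0.12846516, 0.53822336, 0.3730981 ]), 'attitude': array([0.10879175, 0.81382836, 0.56574817, 0.07600495])}
{'clock': 0.15, 'joint_positions': array([1.21601144e+00, 8.73399054e-02, 1.75322060e-01, 1.65982273e+00,
       2.42013744e-07, 1.57081912e+00]), 'qd': array([ 0.00129727, -0.00213593,  0.00420153,  0.00087149, -0.00074457,
        0.00101913]), 'tau': array([ 3.14959572e-03, -5.20761108e+01,  4.65043259e+01,  1.39203540e-02,
        1.38738383e-04, -3.35157395e-06]), 'eef_pos': array([0.19100949, 0.51560035, 0.25574557]), 'tcp_rot': array([-9.22492116e-05,  1.76474733e-01,  9.84305032e-01, -5.13910712e-04]), 'force': array([-0.54829097,  0.40481549,  0.49325633]), 'moment': array([-0.01093346, -0.00601976,  0.03788433]), 'width': 0.08519624609876814}
```

View pics/scene0.png

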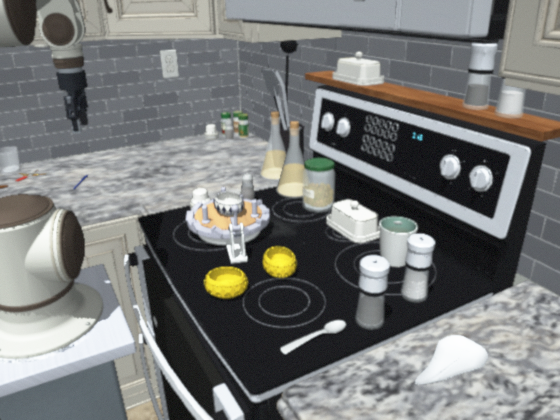

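View pics/top0.png

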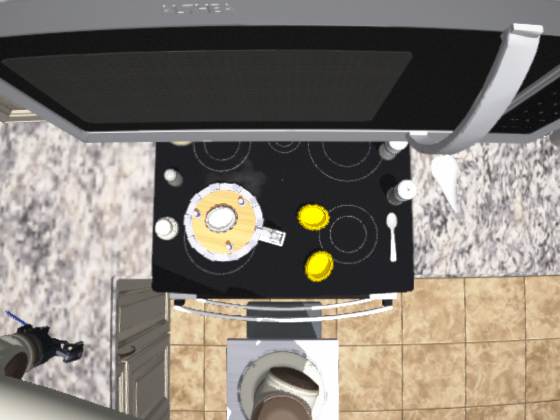

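View pics/wrist0.png

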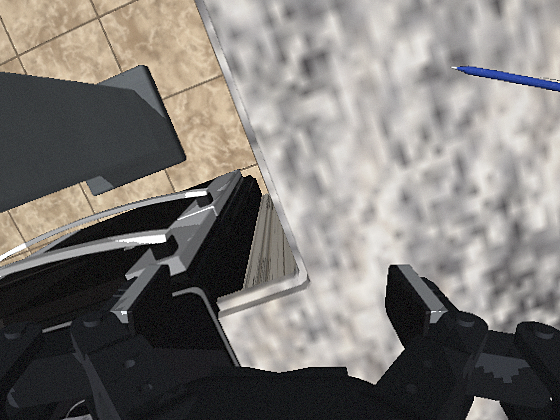

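The top view shows the turntable at about (223,220) and the pawl bracket at about (270,237). The yellow bowls at (313,217) and (319,266) are look-alikes. I'll enlarge this area and measure it.

Run:
```python
from h import *
im=cv2.imread('pics/top0.png'); D=np.load('pics/top0.npy')
c=im[165:285,150:310]; cv2.imwrite('pics/top0c.png',cv2.resize(c,None,fx=5,fy=5,interpolation=cv2.INTER_CUBIC))
im=cv2.imread('pics/scene0.png'); c=im[165:285,160:320]; cv2.imwrite('pics/scene0c.png',cv2.resize(c,None,fx=5,fy=5,interpolation=cv2.INTER_CUBIC))
# height map from top depth
i,K=cam('top'); v,u=np.mgrid[165:285,150:310]; uv=np.c_[u.ravel(),v.ravel()]
P=withd('top',uv,D); np.save('pics/topP.npy',P)
# deck: wood colour
t=cv2.imread('pics/top0.png')[165:285,150:310]; hsv=cv2.cvtColor(t,cv2.COLOR_BGR2HSV).reshape(-1,3)
m=(P[:,2]>.03)&(P[:,2]<.075)&(P[:,0]>.2)
Q=P[m]; print(m.sum(),np.median(Q[:,2]),Q.min(0),Q.max(0))
w=(hsv[:,0]>8)&(hsv[:,0]<25)&(hsv[:,1]>60)&m; print('wood',w.sum(),np.median(P[w,2]),P[w].mean(0))
pts=uv[w].astype(np.int32); (e)=cv2.minEnclosingCircle(onz('top',pts,.05)[:,:2].astype(np.float32)); print('deck circle',e)
hi=(P[:,2]>.085); print(hi.sum()); 
for p,q in zip(uv[hi],P[hi]): print(p,q.round(3))
```

```text
5035 0.04945317464935428 [ 0.32553963 -0.07645301  0.03002475] [0.62822431 0.35959638 0.07493274]
wood 1920 0.04957288627336698 [0.48963448 0.16009982 0.04974307]
deck circle ((0.4826129674911499, 0.16412611305713654), 0.089690662920475)
487
[206 165] [ 0.386 -0.011  1.256]
[299 166] [ 0.386 -0.011  1.256]
[283 167] [ 0.386 -0.011  1.256]
[169 169] [0.624 0.312 0.085]
[171 169] [0.624 0.305 0.089]
[166 170] [0.621 0.32  0.087]
[168 170] [0.622 0.315 0.085]
[170 170] [0.622 0.309 0.086]
[171 170] [0.622 0.306 0.085]
[172 170] [0.621 0.303 0.089]
[173 170] [0.621 0.3   0.087]
[165 171] [0.619 0.323 0.085]
[167 171] [0.619 0.317 0.085]
[168 171] [0.618 0.314 0.089]
[169 171] [0.618 0.311 0.087]
[170 171] [0.619 0.309 0.087]
[171 171] [0.618 0.305 0.09 ]
[172 171] [0.618 0.303 0.088]
[165 172] [0.616 0.322 0.088]
[166 172] [0.616 0.32  0.086]
[167 172] [0.616 0.317 0.086]
[168 172] [0.615 0.313 0.089]
[169 172] [0.615 0.311 0.089]
[170 172] [0.615 0.308 0.089]
[171 172] [0.616 0.306 0.085]
[242 172] [ 0.386 -0.011  1.256]
[165 173] [0.613 0.322 0.087]
[166 173] [0.613 0.319 0.088]
[167 1
[... 13285 characters left out ...]
 1.256]
[171 253] [ 0.386 -0.011  1.256]
[169 254] [ 0.386 -0.011  1.256]
[216 256] [ 0.386 -0.011  1.256]
[246 256] [ 0.386 -0.011  1.256]
[213 258] [ 0.386 -0.011  1.256]
[203 259] [ 0.386 -0.011  1.256]
[162 260] [ 0.386 -0.011  1.256]
[221 260] [ 0.386 -0.011  1.256]
[229 264] [ 0.386 -0.011  1.256]
[227 266] [ 0.386 -0.011  1.256]
[222 269] [ 0.386 -0.011  1.256]
[269 273] [ 0.386 -0.011  1.256]
[290 273] [ 0.386 -0.011  1.256]
[259 274] [ 0.386 -0.011  1.256]
[193 275] [ 0.386 -0.011  1.256]
[156 277] [ 0.386 -0.011  1.256]
[208 277] [ 0.386 -0.011  1.256]
[210 277] [ 0.386 -0.011  1.256]
[300 278] [ 0.386 -0.011  1.256]
[174 281] [ 0.386 -0.011  1.256]
[263 284] [ 0.386 -0.011  1.256]
```

View pics/top0c.png

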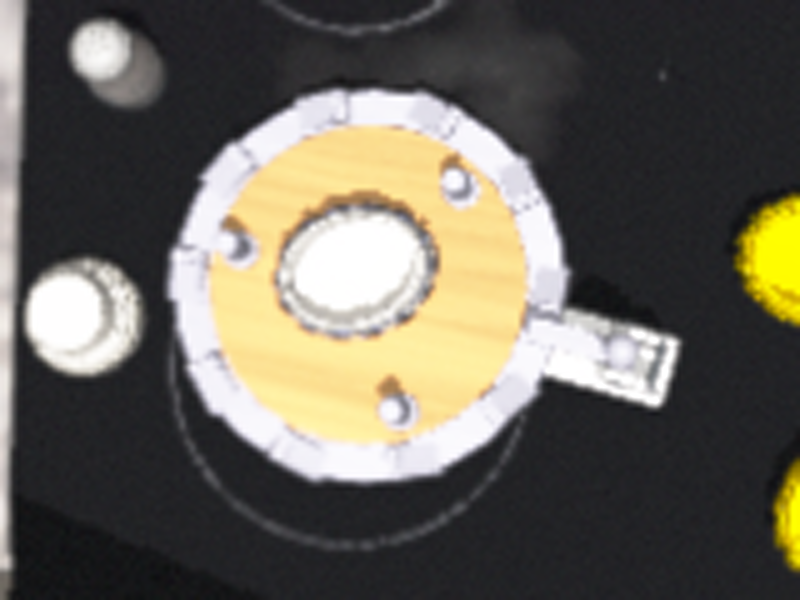

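View pics/scene0c.png

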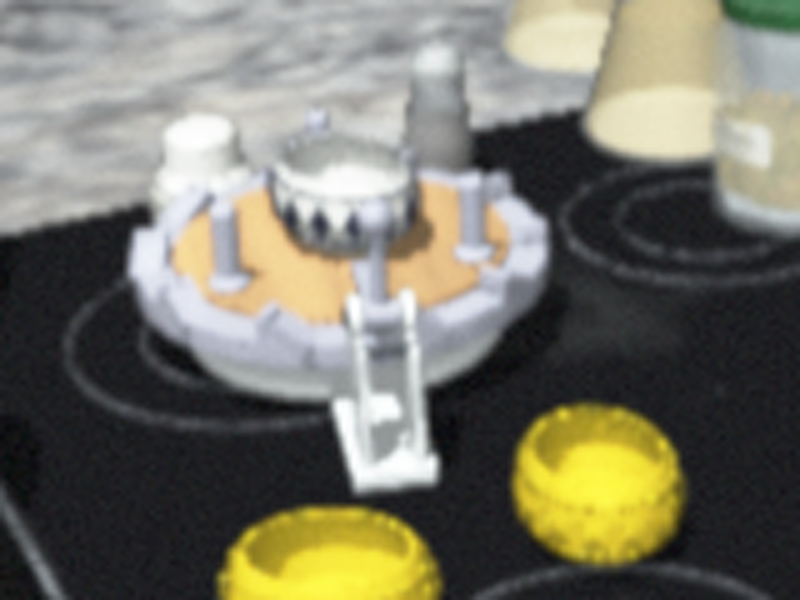

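Both views agree with the sizes given. The peg tops are at about (0.534,0.112), (0.501,0.235) and (0.410,0.145), all at z≈0.095. Their centroid (0.482,0.164) is the axis, with radius 74 mm. The ball is at (0.4415,0.020,0.13), 150 mm from the axis. Next I'll find the phase of the teeth.

Run:
```python
from h import *
im=cv2.imread('pics/top0.png'); C=np.array([.482,.164])
a=np.radians(np.arange(-180,180,.5)); rr=np.arange(.080,.116,.0005)
A,Rr=np.meshgrid(a,rr)
P=np.c_[C[0]+(Rr*np.cos(A)).ravel(),C[1]+(Rr*np.sin(A)).ravel(),np.full(A.size,.056)]
m=proj('top',P).astype(np.float32).reshape(*A.shape,2)
un=cv2.remap(im,m[...,0],m[...,1],cv2.INTER_CUBIC)
un=cv2.resize(un[:, :],None,fx=2.2,fy=4); h=un.shape[1]//2
o=np.vstack([un[:,:h],np.full((20,h,3),128,np.uint8),un[:,h:2*h]])
for k in range(-180,180,10):
    x=int((k+180)*2*2.2); y=0
    if x>=h: x-=h;y=un.shape[0]+20
    cv2.line(o,(x,y),(x,y+12),(0,0,255) if k%30 else (0,255,0),1)
    cv2.putText(o,str(k),(x,y+28),0,.32,(255,0,255),1)
cv2.imwrite('pics/un.png',o); print(o.shape)
```

```text
(596, 792, 3)
```

View pics/un.png

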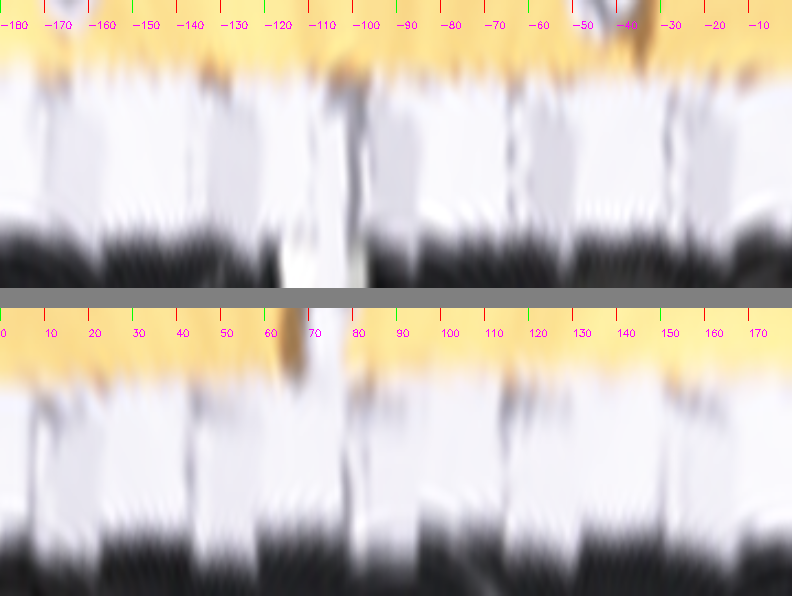

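Request:
servo_tool([
  [0, 0, 0, 0, 0, 0, 1],
  [0, 0, 0, 0, 0, 0, 1],
  [0, 0, 0, 0, 0, 0, 1],
  [0, 0, 0, 0, 0, 0, 1],
  [0, 0, 0, 0, 0, 0, 1],
  [0, 0, 0, 0, 0, 0, 1],
])

```text
clock: 0.75
eef_pos: [0.191, 0.5156, 0.2558]
tcp_rot: [-0.0, 0.176, 0.984, -0.0]
force: [-0.5, -0.0, -0.5]
width: 0.0004
```

The steep faces lie at about 7.3° plus multiples of 36°, so the nearest one is at −100.7°. The nose spans about −108.5° to −102.8°, which puts the wheel at about −0.04 and calls for a turn of about 0.54 rad (31°). Now I'll move towards the pawl.

```bash
cat >> h.py <<'E'
def row(pos,xang):
    """target TCP pos, tool down with tool-x at world angle xang deg -> row from present pose"""
    s=manip.get_state(); R0=R.from_matrix(rot(s['tcp_rot'])); a=np.radians(xang)
    x=np.array([np.cos(a),np.sin(a),0]); z=np.array([0,0,-1.]); T=R.from_matrix(np.c_[x,np.cross(z,x),z])
    d=R0.inv().apply(np.array(pos)-s['eef_pos'])/.2; w=(R0.inv()*T).as_rotvec()/np.pi
    print(np.r_[d,w].round(3).tolist()); 
C=np.array([.482,.164]); U=np.array([-.270,-.963])
def pr(r,z): return np.r_[C+r*U,z]
E
python3 - <<'E'
from h import *
s=manip.get_state()['eef_pos']; g=pr(.12,.2); print(g)
for f in (1/3,.4,.5,1): row(s+f*(g-s),159.7-85.4*f)
E
```

```text
[0.4496  0.04844 0.2    ]
[-0.675, -0.58, 0.094, -0.0, 0.0, 0.158]
[-0.81, -0.696, 0.112, -0.0, 0.0, 0.19]
[-1.012, -0.87, 0.14, -0.0, 0.0, 0.237]
[-2.024, -1.741, 0.281, -0.0, 0.0, 0.474]
```

Request:
servo_tool([
  [-0.135, -0.116, 0.0, 0, 0, 0.035, 1],
  [-0.27, -0.232, 0.0, 0, 0, 0.07, 1],
  [-0.405, -0.348, 0, 0, 0, 0.105, 1],
  [-0.54, -0.464, 0, 0, 0, 0.14, 1],
  [-0.675, -0.58, 0, 0, 0, 0.175, 1],
  [-0.81, -0.696, 0, 0, 0, 0.21, 1],
  [-0.95, -0.82, 0, 0, 0, 0.237, 1],
  [-0.95, -0.82, 0, 0, 0, 0.237, 1],
])

```text
clock: 1.55
eef_pos: [0.3135, 0.2931, 0.2565]
tcp_rot: [0.001, 0.525, 0.851, -0.0]
force: [-0.0, 1.0, 0.3]
width: -0.0002
```

Run:
```python
from h import *
print(manip.get_state()['eef_pos'],manip.get_state()['qd'].round(2)); row(pr(.12,.2),74.3)
```

```text
[0.31352606 0.29309296 0.25645772] [ 0.06  0.03  0.02 -0.01  0.02 -0.01]
[-1.398, 0.059, 0.284, 0.0, 0.0, 0.235]
```

Request:
servo_tool([
  [-0.2, 0.01, 0, 0, 0, 0.04, 1],
  [-0.4, 0.02, 0, 0, 0, 0.08, 1],
  [-0.6, 0.03, 0, 0, 0, 0.12, 1],
  [-0.8, 0.04, 0, 0, 0, 0.16, 1],
  [-0.99, 0.045, 0.05, 0, 0, 0.2, 1],
  [-0.99, 0.045, 0.1, 0, 0, 0.235, 1],
  [-0.99, 0.045, 0.1, 0, 0, 0.235, 1],
])

```text
clock: 2.25
eef_pos: [0.4103, 0.1195, 0.2355]
tcp_rot: [0.0, 0.798, 0.603, -0.001]
force: [-0.2, 0.5, 0.2]
width: -0.0002
```

Run:
```python
from h import *
print(manip.get_state()['eef_pos']); row(pr(.12,.19),74.3)
```

```text
[0.41031717 0.11954621 0.23553956]
[-0.288, 0.286, 0.228, -0.0, 0.0, -0.001]
```

Request:
servo_tool([
  [-0.144, 0.143, 0.11, 0, 0, 0, 1],
  [-0.288, 0.286, 0.228, 0, 0, 0, 1],
  [-0.288, 0.286, 0.228, 0, 0, 0, 1],
  [-0.288, 0.286, 0.228, 0, 0, 0, 1],
])

```text
clock: 2.65
eef_pos: [0.4494, 0.0488, 0.19]
tcp_rot: [-0.0, 0.797, 0.604, -0.001]
force: [-0.3, -1.0, -0.1]
width: 0.0002
```

Run:
```python
from h import *
s=manip.get_state(); print(s['eef_pos'])
im,D,ck=save('scene','scene1'); im2,D2,_=save('wrist','wrist1')
t=s['eef_pos']
print('tcp px',proj('scene',t),'tip',proj('scene',t-[0,0,.025]), 'ball',proj('scene',pr(.15,.13)))
cv2.imwrite('pics/scene1c.png',cv2.resize(im[120:270,150:310,::-1],None,fx=4,fy=4,interpolation=cv2.INTER_CUBIC))
```

```text
[0.44943435 0.04881294 0.189967  ]
tcp px [[230.2828237  178.86867038]] tip [[230.87381424 188.91311793]] ball [[233.70636917 207.81078118]]
```

View pics/scene1c.png

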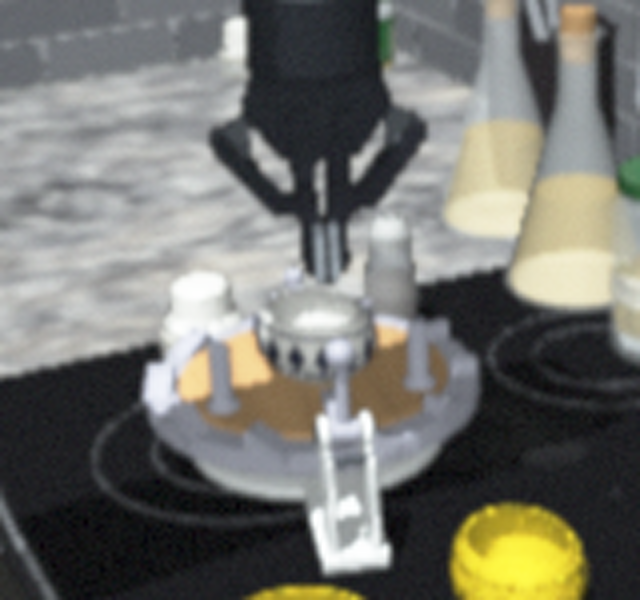

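View pics/wrist1.png

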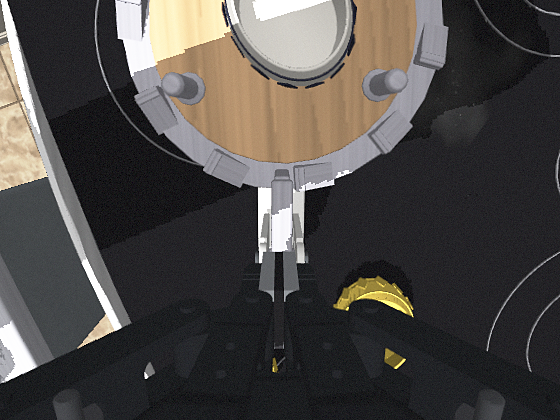

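The scene view shows the closed tip at about (231,190), matching 25 mm below the TCP. The wrist view shows the nose at (282,175) just clear of the tooth block at (296,172). Now I'll lower to tip height 0.109, push the ball outward and then lift.

Request:
servo_tool([
  [0, 0, 0.14, 0, 0, 0, 1],
  [0, 0, 0.28, 0, 0, 0, 1],
  [0, 0, 0.28, 0, 0, 0, 1],
])

```text
clock: 3.05
eef_pos: [0.448, 0.0506, 0.1329]
tcp_rot: [-0.001, 0.796, 0.605, -0.002]
force: [-0.2, 0.4, -0.3]
width: 0.0002
```

Request:
servo_tool([
  [-0.05, 0, 0, 0, 0, 0, 1],
  [-0.09, 0, 0, 0, 0, 0, 1],
  [-0.13, 0, 0, 0, 0, 0, 1],
  [-0.17, 0, 0, 0, 0, 0, 1],
  [-0.21, 0, 0, 0, 0, 0, 1],
  [-0.25, 0, 0, 0, 0, 0, 1],
  [-0.26, 0, 0, 0, 0, 0, 1],
  [-0.26, 0, 0, 0, 0, 0, 1],
])

```text
clock: 3.85
eef_pos: [0.4341, 0.0001, 0.133]
tcp_rot: [-0.001, 0.796, 0.605, -0.002]
force: [0.3, -0.6, 0.3]
width: -0.0002
```

Run:
```python
from h import *
s=manip.get_state(); print(s['eef_pos'])
im,D,ck=save('scene','scene2')
cv2.imwrite('pics/scene2c.png',cv2.resize(im[120:270,150:310,::-1],None,fx=4,fy=4,interpolation=cv2.INTER_CUBIC))
```

```text
[4.34082104e-01 8.96620280e-05 1.33029057e-01]
```

View pics/scene2c.png

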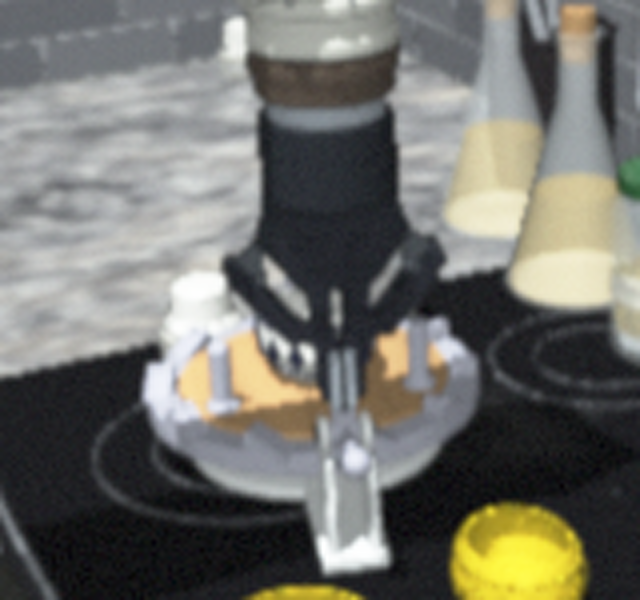

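The ball has dropped outward to crop (355,458), so the pawl is thrown back. I'll lift and check.

Request:
servo_tool([
  [0, 0, -0.2, 0, 0, 0, 1],
  [0, 0, -0.4, 0, 0, 0, 1],
  [0, 0, -0.4, 0, 0, 0, 1],
])

```text
clock: 4.2
eef_pos: [0.4361, 0.0007, 0.218]
tcp_rot: [0.001, 0.796, 0.605, 0.001]
force: [-0.0, 0.2, -0.2]
width: 0.0
```

Run:
```python
from h import *
row([.411,.105,.185],87)
im,D,ck=save('wrist','wrist3')
```

```text
[0.469, -0.261, 0.164, 0.001, 0.0, -0.069]
```

View pics/wrist3.png

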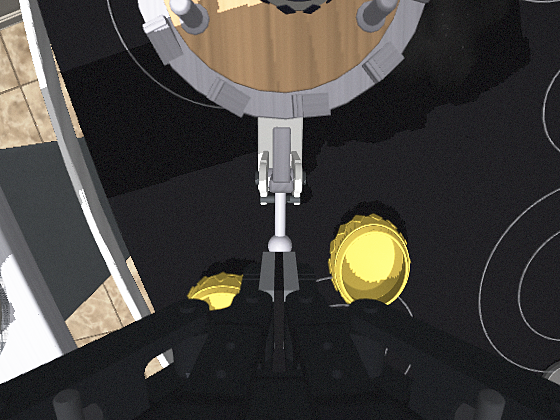

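The wrist view confirms it. The stem lies level with the ball at (280,243), the arm is upright with the nose over (282,140), and the teeth are clear. Next is peg1, on the robot's side.

Request:
servo_tool([
  [0.15, -0.085, 0, 0, 0, -0.03, 1],
  [0.31, -0.17, 0.05, 0, 0, -0.069, 1],
  [0.469, -0.261, 0.164, 0, 0, -0.069, 1],
  [0.469, -0.261, 0.164, 0, 0, -0.069, 1],
  [0.469, -0.261, 0.164, 0, 0, -0.069, 1],
])

```text
clock: 4.75
eef_pos: [0.4097, 0.1056, 0.1814]
tcp_rot: [0.0, 0.725, 0.689, -0.001]
force: [-0.0, -0.2, -0.6]
width: -0.0002
```

Run:
```python
from h import *
print(manip.get_state()['eef_pos']);row([.411,.107,.097],87)
im,D,ck=save('wrist','wrist4')
print('peg1 exp',proj('wrist',[.4105,.1450,.095],ck))
```

```text
[0.40965843 0.10555175 0.18138788]
[0.008, 0.007, 0.422, -0.0, 0.001, 0.0]
peg1 exp [[276.88231601 159.93039169]]
```

View pics/wrist4.png

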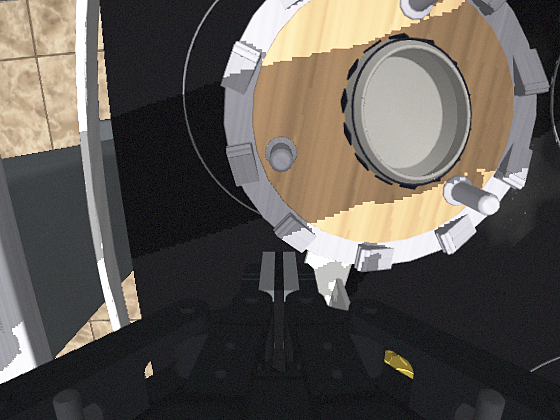

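Peg1's top shows at (281,156), against a predicted (277,160). I'll descend in front of it.

Request:
servo_tool([
  [0.005, 0.007, 0.2, 0, 0, 0, 1],
  [0.008, 0.007, 0.35, 0, 0, 0, 1],
  [0.008, 0.007, 0.42, 0, 0, 0, 1],
  [0.008, 0.007, 0.42, 0, 0, 0, 1],
])

```text
clock: 5.2
eef_pos: [0.411, 0.1055, 0.0969]
tcp_rot: [-0.0, 0.726, 0.688, -0.002]
force: [-0.6, -0.7, 0.4]
width: 0.0001
```

Run:
```python
from h import *
print(manip.get_state()['eef_pos'])
# peg angle start 194.9, contact: face y = peg y - 7ish
for d in (0,.3,.5,.54,.57):
    a=np.radians(194.9)-d; p=C+.074*np.array([np.cos(a),np.sin(a)]); n=np.array([np.cos(np.radians(87)),np.sin(np.radians(87))])
    c=p-n*(7+11)/1000; print(d,p.round(4),'tcp',c.round(4), 'along n',((c-manip.get_state()['eef_pos'][:2])@n).round(4))
```

```text
[0.41103329 0.10547229 0.09688928]
0 [0.4105 0.145 ] tcp [0.4095 0.127 ] along n 0.0214
0.3 [0.4081 0.167 ] tcp [0.4071 0.149 ] along n 0.0432
0.5 [0.4101 0.1816] tcp [0.4092 0.1636] along n 0.058
0.54 [0.4109 0.1844] tcp [0.4099 0.1665] along n 0.0609
0.57 [0.4115 0.1866] tcp [0.4106 0.1686] along n 0.063
```

Request:
servo_tool([
  [0.05, 0, 0, 0, 0, 0, 1],
  [0.085, 0, 0, 0, 0, 0, 1],
  [0.105, 0, 0, 0, 0, 0, 1],
  [0.12, 0, 0, 0, 0, 0, 1],
  [0.14, 0, 0, 0, 0, 0, 1],
  [0.16, 0, 0, 0, 0, 0, 1],
  [0.18, 0, 0, 0, 0, 0, 1],
  [0.2, 0, 0, 0, 0, 0, 1],
])

```text
clock: 6.0
eef_pos: [0.4131, 0.1457, 0.0967]
tcp_rot: [-0.0, 0.726, 0.688, -0.002]
force: [-1.1, -0.6, -0.6]
width: -0.0002
```

Request:
servo_tool([
  [0.02, 0, 0, 0, 0, 0, 1],
  [0.04, 0, 0, 0, 0, 0, 1],
  [0.055, 0, 0, 0, 0, 0, 1],
  [0.07, 0, 0, 0, 0, 0, 1],
  [0.085, 0, 0, 0, 0, 0, 1],
  [0.085, 0, 0, 0, 0, 0, 1],
])

```text
clock: 6.6
eef_pos: [0.4142, 0.1631, 0.0967]
tcp_rot: [-0.0, 0.726, 0.688, -0.002]
force: [-0.2, 0.2, 0.2]
width: -0.0004
```

```bash
cat >> h.py <<'E'
def unwrap(im,name,Cc=C,z=.056):
    a=np.radians(np.arange(-180,180,.5)); rr=np.arange(.080,.116,.0005)
    A,Rr=np.meshgrid(a,rr)
    P=np.c_[Cc[0]+(Rr*np.cos(A)).ravel(),Cc[1]+(Rr*np.sin(A)).ravel(),np.full(A.size,z)]
    m=proj('top',P).astype(np.float32).reshape(*A.shape,2)
    un=cv2.remap(im,m[...,0],m[...,1],cv2.INTER_CUBIC)
    un=cv2.resize(un,None,fx=2.2,fy=4); h=un.shape[1]//2
    o=np.vstack([un[:,:h],np.full((20,h,3),128,np.uint8),un[:,h:2*h]])
    for k in range(-180,180,10):
        x=int((k+180)*2*2.2); y=0
        if x>=h: x-=h;y=un.shape[0]+20
        cv2.line(o,(x,y),(x,y+12),(0,0,255),1); cv2.putText(o,str(k),(x,y+28),0,.32,(255,0,255),1)
    cv2.imwrite('pics/%s.png'%name,o)
def pegs(P):
    out=[]
    for a in (75,195,-45):
        pass
E
python3 - <<'E'
from h import *
s=manip.get_state();print(s['eef_pos'],s['force'])
im,D,ck=save('top','top5')
cv2.imwrite('pics/top5c.png',cv2.resize(im[165:285,150:310,::-1],None,fx=5,fy=5,interpolation=cv2.INTER_CUBIC))
v,u=np.mgrid[165:285,150:310]; uv=np.c_[u.ravel(),v.ravel()]; P=withd('top',uv,D)
m=(P[:,2]>.088)&(P[:,2]<.102); q=P[m][:,:2]-C; r=np.hypot(*q.T); k=(r>.060)&(r<.088); a=np.degrees(np.arctan2(*q[k].T[::-1]))
print(np.histogram(a,np.arange(-180,181,5)));
E
```

```text
[0.41415566 0.16310394 0.09672854] [-0.16086529  0.2314069   0.22198141]
(array([ 0,  0,  0,  0,  0,  0,  0,  0,  0,  0,  0,  0,  0,  0,  0,  0,  0,
        0,  0,  0,  6, 11,  5,  0,  0,  0,  0,  0,  0,  0,  0,  0,  0,  0,
        0,  0,  0,  0,  0,  0,  0,  0,  0,  0,  8,  6,  0,  0,  0,  0,  0,
        0,  0,  0,  0,  0,  0,  0,  0,  0,  0,  0,  0,  0,  0,  0,  0,  0,
        0,  0,  0,  0]), array([-180, -175, -170, -165, -160, -155, -150, -145, -140, -135, -130,
       -125, -120, -115, -110, -105, -100,  -95,  -90,  -85,  -80,  -75,
        -70,  -65,  -60,  -55,  -50,  -45,  -40,  -35,  -30,  -25,  -20,
        -15,  -10,   -5,    0,    5,   10,   15,   20,   25,   30,   35,
         40,   45,   50,   55,   60,   65,   70,   75,   80,   85,   90,
         95,  100,  105,  110,  115,  120,  125,  130,  135,  140,  145,
        150,  155,  160,  165,  170,  175,  180]))
```

View pics/top5c.png

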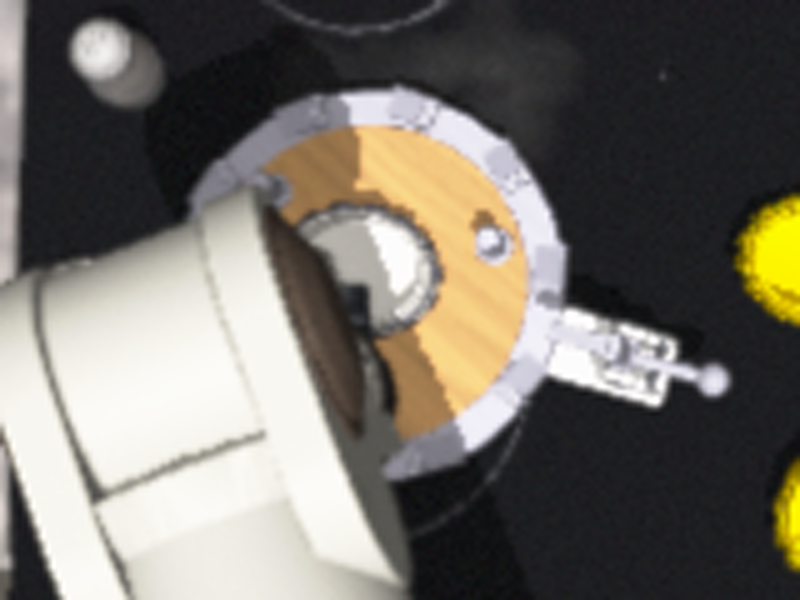

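Run:
```python
from h import *
v,u=np.mgrid[165:285,150:310]; uv=np.c_[u.ravel(),v.ravel()]
for n in ('top0','top5'):
    P=withd('top',uv,np.load(f'pics/{n}.npy'))
    m=(P[:,2]>.088)&(P[:,2]<.102); q=P[m][:,:2]-C; r=np.hypot(*q.T); k=(r>.062)&(r<.086); a=np.degrees(np.arctan2(*q[k].T[::-1]))
    for lo,hi in((-90,-30),(20,90),(150,180),(-180,-150)):
        b=a[(a>lo)&(a<hi)]; print(n,len(b),b.mean().round(2) if len(b) else '')
unwrap(cv2.imread('pics/top5.png'),'un5')
```

```text
top0 20 -44.43
top0 22 74.56
top0 0 
top0 22 -164.95
top5 22 -72.63
top5 14 45.39
top5 0 
top5 0
```

View pics/un5.png

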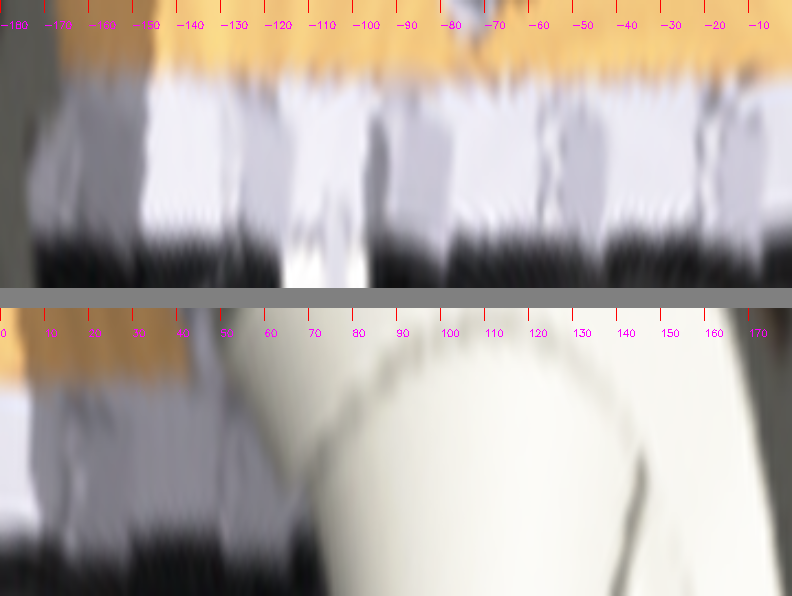

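The pegs and the face lines agree on a turn of about 28.5° (0.50 rad), so the wheel is at about 0.46. I'll nudge it 3 mm more, back off and lift.

Request:
servo_tool([
  [0.008, 0, 0, 0, 0, 0, 1],
  [0.016, 0, 0, 0, 0, 0, 1],
  [0.016, 0, 0, 0, 0, 0, 1],
  [-0.04, 0, 0, 0, 0, 0, 1],
  [-0.1, 0, 0, 0, 0, 0, 1],
  [-0.1, 0, -0.2, 0, 0, 0, 1],
  [-0.1, 0, -0.5, 0, 0, 0, 1],
  [-0.1, 0, -0.5, 0, 0, 0, 1],
])

```text
clock: 7.45
eef_pos: [0.4146, 0.1426, 0.202]
tcp_rot: [0.001, 0.726, 0.688, 0.001]
force: [0.5, -0.5, 0.1]
width: 0.0001
```

Run:
```python
from h import *
print(manip.get_state()['eef_pos'])
# staging: outside pawl arm; arm upright at r=.15
row(pr(.182,.20),74.3)
```

```text
[0.41459865 0.14255717 0.20196793]
[-0.763, 0.133, 0.01, 0.001, -0.0, 0.07]
```

Request:
servo_tool([
  [-0.2, 0.033, 0, 0, 0, 0.02, 1],
  [-0.4, 0.067, 0, 0, 0, 0.04, 1],
  [-0.6, 0.1, 0, 0, 0, 0.07, 1],
  [-0.763, 0.133, 0.01, 0, 0, 0.07, 1],
  [-0.763, 0.133, 0.01, 0, 0, 0.07, 1],
  [-0.763, 0.133, 0.01, 0, 0, 0.07, 1],
])

```text
clock: 8.05
eef_pos: [0.4325, -0.0124, 0.1997]
tcp_rot: [0.001, 0.798, 0.603, 0.001]
force: [0.1, 0.2, 0.3]
width: -0.0003
```

Run:
```python
from h import *
print(manip.get_state()['eef_pos']); row(pr(.182,.132),74.3)
im,D,ck=save('top','top6')
cv2.imwrite('pics/top6c.png',cv2.resize(im[165:285,150:310,::-1],None,fx=5,fy=5,interpolation=cv2.INTER_CUBIC))
v,u=np.mgrid[165:285,150:310]; uv=np.c_[u.ravel(),v.ravel()]
P=withd('top',uv,D)
m=(P[:,2]>.088)&(P[:,2]<.102); q=P[m][:,:2]-C; r=np.hypot(*q.T); k=(r>.062)&(r<.086); a=np.degrees(np.arctan2(*q[k].T[::-1]))
for lo,hi in((-90,-30),(20,90),(150,180)):
    b=a[(a>lo)&(a<hi)]; print(len(b),b.mean().round(2) if len(b) else '')
t=cv2.imread('pics/top6.png')[165:285,150:310]; hsv=cv2.cvtColor(t,cv2.COLOR_BGR2HSV).reshape(-1,3)
im2,_,_=save('wrist','wrist6')
```

```text
[ 0.43247441 -0.01243912  0.19974781]
[0.006, -0.001, 0.339, 0.001, -0.0, -0.001]
2 -74.16
19 44.64
22 163.42
```

View pics/top6c.png

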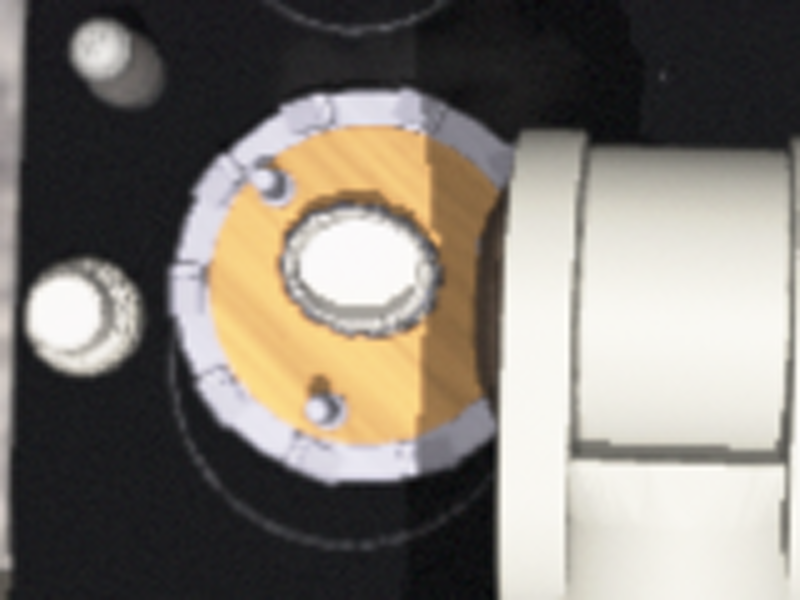

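View pics/wrist6.png

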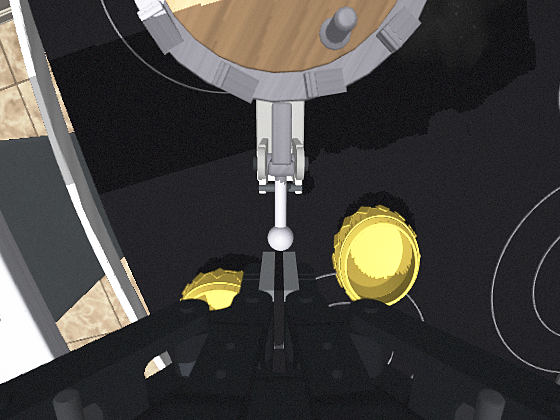

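The three pegs give a turn of about 30.8° (0.537 rad), so the wheel is at about 0.50. The bowl is still on the middle and the turntable hasn't shifted. Now I'll lower outside the upright arm and tip the pawl forward.

Request:
servo_tool([
  [0.006, 0, 0.18, 0, 0, 0, 1],
  [0.006, 0, 0.36, 0, 0, 0, 1],
  [0.006, 0, 0.36, 0, 0, 0, 1],
])

```text
clock: 8.45
eef_pos: [0.4308, -0.009, 0.1239]
tcp_rot: [-0.001, 0.797, 0.604, -0.001]
force: [-0.1, -0.1, -0.2]
width: -0.0
```

Request:
servo_tool([
  [0.05, 0, 0, 0, 0, 0, 1],
  [0.1, 0, 0, 0, 0, 0, 1],
  [0.14, 0, 0, 0, 0, 0, 1],
  [0.18, 0, 0, 0, 0, 0, 1],
  [0.22, 0, 0, 0, 0, 0, 1],
  [0.26, 0, 0, 0, 0, 0, 1],
  [0.31, 0, 0, 0, 0, 0, 1],
  [0.34, 0, 0, 0, 0, 0, 1],
])

```text
clock: 9.25
eef_pos: [0.4493, 0.0574, 0.1238]
tcp_rot: [-0.001, 0.797, 0.605, -0.001]
force: [-0.5, 0.2, -0.9]
width: -0.0
```

Request:
servo_tool([
  [0.0, 0, -0.15, 0, 0, 0, 1],
  [0.1, 0, -0.35, 0, 0, 0, 1],
  [0.1, 0, -0.5, 0, 0, 0, 1],
  [0.1, 0, -0.5, 0, 0, 0, 1],
])

```text
clock: 9.65
eef_pos: [0.4565, 0.0774, 0.2279]
tcp_rot: [0.0, 0.796, 0.605, 0.002]
force: [-0.2, 0.0, -0.7]
width: 0.0001
```

Run:
```python
from h import *
print(manip.get_state()['eef_pos'])
im,D,ck=save('scene','scene7')
cv2.imwrite('pics/scene7c.png',cv2.resize(im[165:285,160:320,::-1],None,fx=5,fy=5,interpolation=cv2.INTER_CUBIC))
```

```text
[0.45645061 0.07735511 0.227931  ]
```

View pics/scene7c.png

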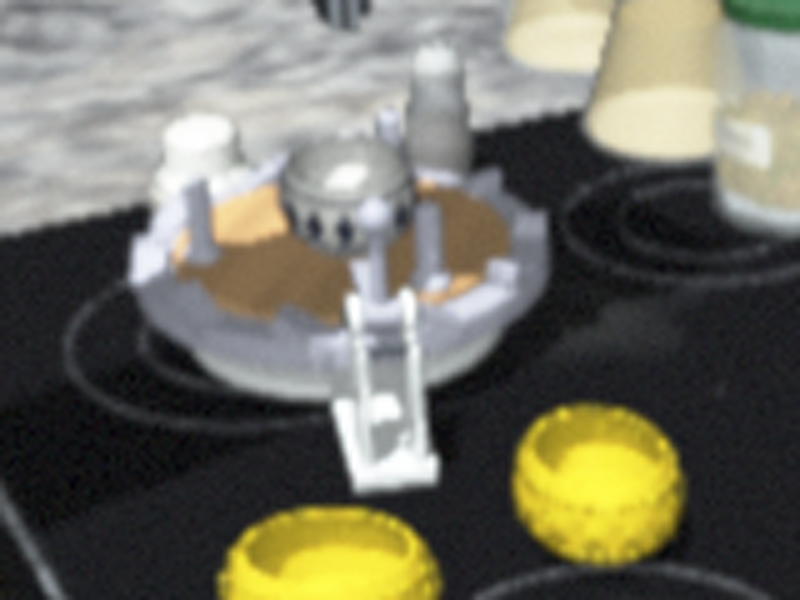

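The ball is upright again at crop (375,215), the same as at the start. I'll move the arm clear so the top camera can check the seating.

Request:
servo_tool([
  [-0.2, 0, -0.1, 0, 0, 0, 1],
  [-0.4, 0.1, -0.1, 0, 0, 0, 1],
  [-0.6, 0.3, -0.1, 0, 0, 0, 1],
  [-0.8, 0.5, -0.1, 0, 0, 0, 1],
  [-1, 0.6, -0.1, 0, 0, 0, 1],
  [-1, 0.6, -0.1, 0, 0, 0, 1],
  [-1, 0.6, -0.1, 0, 0, 0, 1],
])

```text
clock: 10.4
eef_pos: [0.5175, -0.1491, 0.2436]
tcp_rot: [-0.002, 0.797, 0.604, -0.0]
force: [-1.1, 0.6, 0.7]
width: -0.0002
```

Run:
```python
from h import *
print(manip.get_state()['eef_pos'])
im,D,ck=save('top','top8')
cv2.imwrite('pics/top8c.png',cv2.resize(im[165:285,150:310,::-1],None,fx=5,fy=5,interpolation=cv2.INTER_CUBIC))
v,u=np.mgrid[165:285,150:310]; uv=np.c_[u.ravel(),v.ravel()]
for n in('top0','top8'):
    P=withd('top',uv,np.load(f'pics/{n}.npy'))
    m=(P[:,2]>.088)&(P[:,2]<.102); q=P[m][:,:2]-C; r=np.hypot(*q.T); k=(r>.062)&(r<.086); a=np.degrees(np.arctan2(*q[k].T[::-1]))
    print(n,[a[(a>lo)&(a<hi)].mean().round(2) for lo,hi in((-90,-30),(20,90),(150,180),(-180,-150)) if ((a>lo)&(a<hi)).any()])
    b=P[(P[:,2]>.125)&(P[:,2]<.15)&(P[:,1]<.1)]; print('ball',len(b),b.mean(0).round(4))
    # arm top heights along the arm
    for rr in (.10,.105,.11,.12,.13):
        k=np.hypot(*(P[:,:2]-pr(rr,0)[:2]).T)<.005; print(rr,P[k,2].round(3))
```

```text
[ 0.51752509 -0.1491045   0.2435849 ]
top0 [np.float64(-44.43), np.float64(74.56), np.float64(-164.95)]
ball 38 [0.4414 0.0202 0.1358]
0.1 [0.082 0.086 0.082 0.081 0.082 0.084 0.086 0.085 0.081 0.087 0.085]
0.105 [0.082 0.087 0.081 0.085 0.081 0.086 0.084 0.085 0.087 0.084 0.082]
0.11 [0.081 0.087 0.086 0.084 0.083 0.084 0.084 0.082 0.085 0.08  0.082 0.084]
0.12 [0.084 0.085 0.087 0.083 0.081 0.084 0.084 0.081 0.08  0.081]
0.13 [0.082 0.082 0.085 0.079 0.086 0.085 0.082 0.086 0.086 0.085 0.083 0.081]
top8 [np.float64(-75.18), np.float64(44.43), np.float64(163.09)]
ball 38 [0.4414 0.0202 0.1352]
0.1 [0.085 0.087 0.084 0.085 0.084 0.083 0.082 0.084 0.083 0.085 0.08 ]
0.105 [0.085 0.084 0.082 0.086 0.084 0.083 0.085 0.084 0.08  0.083 0.086 0.083]
0.11 [0.086 0.085 0.085 0.084 0.085 0.085 0.086 0.083 0.081 0.084 0.087 0.084]
0.12 [0.083 0.084 0.086 0.087 0.083 0.085 0.084 0.086 0.081 0.082 0.085]
0.13 [0.082 0.083 0.082 0.086 0.083 0.084 0.082 0.084 0.086 0.084 0.082 0.08 ]
```

View pics/top8c.png

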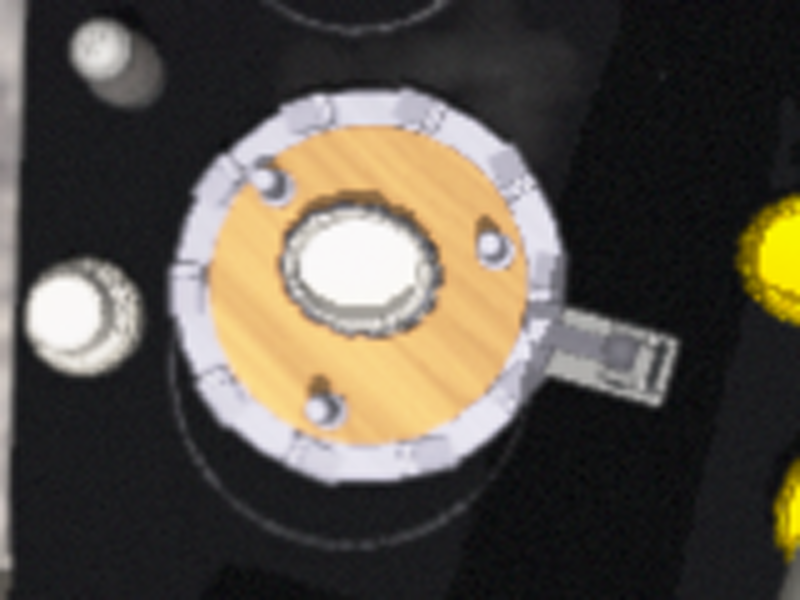

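The ball and the arm's height are back to their seated readings (ball within 0.6 mm). The wheel has turned about 31° and is at rest, and the bowl and bystanders are in place. I'm handing it in.

```bash
python3 -c "
from rig import manip
s=manip.get_state();print(s['clock'],s['qd'].round(3),s['force']);print(manip.close_job())"
```

```text
10.45 [ 0.033 -0.027 -0.007  0.005  0.003  0.005] [-0.05750219  0.07069819  0.8836651 ]
the job is handed in; nothing more can be done
None
```

The job is done and handed in at about 10.5 s. I pushed the pawl's ball outward until the pawl fell back on its rest. Then I pushed the turntable clockwise by peg1 and tipped the upright arm forward so the pawl dropped into the next notch.

**Last checks:**
- **Wheel:** it turned about 31° (0.54 rad), which puts it near 0.50. The three pegs gave between 30.1° and 32.0°.
- **Pawl:** the ball and the arm's top read the same as in the seated pose at the start, with the ball within 0.6 mm.
- **Surroundings:** the bowl stands on the middle of the deck and the turntable has not shifted. In the last top view the shaker, timer and yellow bowls look unmoved. The salt, pepper and teaspoon were outside that view, and the arm never went near them.
- **Forces:** wrist force never read above about 2 N at the end of any move.

No check failed. The starting wheel angle (about −0.04) was judged from the tooth positions in the images, so the final 0.50 is good to about ±0.03.

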